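# Clear a crossed pile of maple blanks down the rocker chute

## Robot

A 6-joint arm with a two-finger parallel gripper is mounted at the origin on the work surface. World frame = base frame: x ahead of the robot, y to its left, z up, the work surface at z = 0. Lengths are in mm, angles in rad, forces in N, time in s.
With the tool pointing down it reaches from about 350 to 975 mm from the base axis. Payload 7.1 kg.
Tool frame: the origin (TCP) lies midway between the tips of the shut fingers; the grasp point (between the pads) lies ctrl.tcp_to_grasp behind it (ctrl.tcp_to_grasp is the distance from the TCP to the grasp point, in mm); z points along the fingers, y is the direction in which the jaws open and shut (so a half turn about z gives the same grasp; the last joint's range is limited). The gripper opens to 88 mm and grips with 3 to 60 N. Pads are 20 mm wide; open, the fingers measure 115 mm over their backs; the gripper's body (75 mm by 178 mm) begins 61 mm behind the grasp point.
Start: joints at [1.274, 0.423, 1.63, -0, 1.089, -0.019], TCP at [171.369, 601.03, 222.675] pointing down, gripper open.
Joint ranges: [-3, 3], [-0.9, 2.11], [0.09, 2.58], [-1.31, 4.45], [0.11, 2.69], [-2.54, 2.54]. Speed limits (rad/s): [2.39, 2.39, 3.01, 3.14, 3.14, 3.14].

## Interface

Orientations are given as a rotation vector (axis times angle).
In Python, from workcell import ctrl gives the robot as it stands.
- The arm moves only by the tool play_rows, never from a script. Its argument "increments" is text: rows parted by semicolons, each of 5 numbers parted by spaces: the opening, from 0 (shut) to 1 (fully open), then the shift along the world's x, y, z in m, then the turn about the world's z in degrees. A call has 1 to 20 rows; each row shifts and turns the commanded pose from where the row before left it; what a row does not reach is not made up. A row lasts 1/10 s, in which the tool goes at most 50 mm and 8.59 degrees, less where a joint would pass 70% of its speed; a pose out of reach is approached as far as the arm can. A call is refused whole if a number of a shift passes 0.05 or a number of a turn 8.59, either way. A call with a gripper value outside its range is refused whole. The fingers move at their own pace and stop on an object; the grip force is fixed at half the most. Time passes only in rows, so rows that do not move let the fingers close. It gives the time, the measured TCP pose, the force and the opening at its end, in the units of the state.
- ctrl.get_obs(): the state, without advancing time (a new reading comes with each control period).
- ctrl.get_image(name): name is "scene" or "top" or "wrist"; returns a dict with "img" (400x640x3 uint8, red, green, blue), "range_z" (400x640 float32, mm along the optical axis (not along the pixel's ray), 0 where there is no reading), "vertical_fov" (degrees; the focal length in pixels is half the picture's height over the tangent of half this angle, whatever the lens; pixels are square), "cx", "cy" (the principal point, pixels), "k1" (the pictures are not rectified: a ray, as slopes to the right and down, at radius r is drawn at 1 + k1 r^2 times it, then the intrinsics apply), "origin" and "attitude" of the camera in the world. Camera axes: x right, y down, z forward; pixel columns grow to the right and rows downward; lengths in mm; the calibration is good to about 2 mm. A picture is of the moment at which its call begins.
- ctrl.close_job(): hands the job in, once; it reports no verdict.
The state is a dict: "t": time; "qpos": joint angles; "qvel": joint speeds; "joint_torque": joint torques, N m; "ee_pos": TCP position; "orientation": TCP orientation; "ft_force": force on the tool from outside, world axes, zero at the start; "moment": the same for the moment, N m; "width": finger opening in mm.
Only numpy, scipy, OpenCV 4.12 (cv2) and the standard library are available. Lean on these libraries where they do the work, as an engineer would, in place of code of your own. Each camera call takes 0.05 s, during which the arm holds its last target. There are 200 camera calls.

## Task

The brass weight parked on the rear half of the white rocker holds it down: first lift it off and set it on the middle of its blue felt mat. Then take the crossed pile of maple blanks apart from the top down, without dragging the ones beneath, and lay each blank across the tray-side half of the white rocker so that it tips and slides the blank into the catch tray, until every blank is in the tray. Never carry a blank to the tray by hand, and leave the mallet, the jar and the gouge alone.

Things in the scene. Friction and masses are not known exactly. Their poses are not given: they have to be found in the camera images.
- a1_mid (a point): one of the 4 to 6 identical pale maple blanks, a plain bar 150 x 30 x 18 mm, about 55 g. The point is its centre (9 mm above its underside); its x axis runs along the 150 mm length, y along the 30 mm width, z up. It lies in the bottom layer of the crossed pile (two parallel bars 100 mm apart, on the cork pile mat).
- a2_mid (a point): one of the 4 to 6 identical pale maple blanks, a plain bar 150 x 30 x 18 mm, about 55 g. The point is its centre (9 mm above its underside); its x axis runs along the 150 mm length, y along the 30 mm width, z up. It lies in the bottom layer of the crossed pile (two parallel bars 100 mm apart, on the cork pile mat).
- b0_mid (a point): one of the 4 to 6 identical pale maple blanks, a plain bar 150 x 30 x 18 mm, about 55 g. The point is its centre (9 mm above its underside); its x axis runs along the 150 mm length, y along the 30 mm width, z up. It lies in the middle layer, crosswise over both bottom bars (its neighbours in the layer, if present, are 66 mm away, centre to centre).
- b1_mid (a point): one of the 4 to 6 identical pale maple blanks, a plain bar 150 x 30 x 18 mm, about 55 g. The point is its centre (9 mm above its underside); its x axis runs along the 150 mm length, y along the 30 mm width, z up. It lies in the middle layer, crosswise over both bottom bars (its neighbours in the layer, if present, are 66 mm away, centre to centre). It may be absent.
- b2_mid (a point): one of the 4 to 6 identical pale maple blanks, a plain bar 150 x 30 x 18 mm, about 55 g. The point is its centre (9 mm above its underside); its x axis runs along the 150 mm length, y along the 30 mm width, z up. It lies in the middle layer, crosswise over both bottom bars (its neighbours in the layer, if present, are 66 mm away, centre to centre). It may be absent.
- c_mid (a point): one of the 4 to 6 identical pale maple blanks, a plain bar 150 x 30 x 18 mm, about 55 g. The point is its centre (9 mm above its underside); its x axis runs along the 150 mm length, y along the 30 mm width, z up. It is the top of the pile, lying across the middle layer. It may be absent.
- weight_mid (a point): brass bench weight, a rounded bar 70 mm (its x) by 36 mm (its y) by 26 mm (its z, up at the start) with dark end bands and a wooden inlay, about 500 g. The point is its centre. At the start it stands on the rear half of the rocker bed (top face 135 mm above the bench).
- weight_mat: blue felt mat for the weight, 100 x 100 x 4 mm, fixed. Origin: centre of its underside on the bench (z = 0); its top is 4 mm up.
- pile_mat: cork mat under the pile, 160 x 160 x 6 mm, fixed. Origin: centre of its underside on the bench. The bottom bars lie along its x axis, the middle bars along its y axis.
- chute: wooden stand of the rocker with the green catch tray, one fixed unit. Origin: on the bench, under the rocker's pivot. Its -y axis points down the chute, from the rocker to the tray; its x axis is parallel to the pivot. Posts at x = +-104 mm rise to 138 mm.
- landing (a point): where to lay a blank: a point on the top face of the white waxed rocker bed, mid-way down its tray-side half, 45 mm from the pivot, 135 mm above the bench when level; moves with the rocker. x is parallel to the pivot, -y points down the chute. A blank laid here with its length along x slides sideways off the end into the tray. Bed 170 x 170 mm between 14 mm high fences; red line over the pivot.
- rocker (a joint): tilt of the rocker, rad: 0 = level against its stop (a weak counterweight brings it back), 0.55 = fully tipped toward the tray. One blank on the tray-side half tips it in about a second; on the other half a blank does not tip it. It yields to the lightest push.
- tray (a point): middle of the floor of the green catch tray, 30 mm above the bench; axes as the chute. Inside 180 mm (x) by 190 mm (y), walls to 75 mm above the bench, 5 mm thick. The slick grey floor slopes down away from the rocker by 0.24 rad, so that blanks slide to the far wall and line up there side by side; all six fit.
- mallet: bystander: turned wooden mallet standing on its head, 84 mm across, 205 mm tall. Origin: centre of its foot. Leave alone.
- glue_jar: bystander: amber jar, 64 mm across, 85 mm tall. Origin: centre of its underside. Leave alone.
- gouge: bystander: gouge with a wooden handle, 220 mm long along its x, lying on the bench. Leave alone.
Mind the look-alikes: they are no part of the job. There is more than one size of the weight_mat; the job needs the smaller. Leave any pink look-alike of the part that bears a2_mid alone.

How it is judged (in metres and radians):
On the way, in this order (a step that is already met when the one before it is completed fails the run):
1. the weight lies released on its mat (x of weight_mid in the frame of weight_mat between -0.03 and 0.03 m and y of weight_mid in the frame of weight_mat between -0.03 and 0.03 m and z of weight_mid in the frame of weight_mat below 0.045 m and contact force between the fingers and weight below 0.1 N and linear speed of weight below 0.03 m/s), for 0.2 s.
2. the rocker tips under a blank (value of joint rocker above 0.2 rad and contact force between the fingers and rocker below 0.1 N and (contact force between rocker and blank_a1 above 0.05 N or contact force between rocker and blank_a2 above 0.05 N or contact force between rocker and blank_b0 above 0.05 N or contact force between rocker and blank_b1 above 0.05 N or contact force between rocker and blank_b2 above 0.05 N or contact force between rocker and blank_c above 0.05 N)), for 0.03 s.
At the end, for the whole second after the job is handed in: Every blank lies at rest inside the catch tray (centre within the inner walls, below 70 mm over its floor), the rocker is back level (under 0.08 rad), and the weight is at rest on its mat, within 30 mm of the mat's middle along each side (linear speed of each of weight, blank_a1, blank_a2, blank_b0, blank_b1, blank_b2, blank_c below 0.02 m/s and value of joint rocker below 0.08 rad and x of weight_mid in the frame of weight_mat between -0.03 and 0.03 m and y of weight_mid in the frame of weight_mat between -0.03 and 0.03 m and z of weight_mid in the frame of weight_mat below 0.045 m and x of a1_mid in the frame of tray between -0.09 and 0.09 m and y of a1_mid in the frame of tray between -0.095 and 0.095 m and z of each of a1_mid, a2_mid, b0_mid, b1_mid, b2_mid, c_mid in the frame of tray below 0.07 m and x of a2_mid in the frame of tray between -0.09 and 0.09 m and y of a2_mid in the frame of tray between -0.095 and 0.095 m and x of b0_mid in the frame of tray between -0.09 and 0.09 m and y of b0_mid in the frame of tray between -0.095 and 0.095 m and x of b1_mid in the frame of tray between -0.09 and 0.09 m and y of b1_mid in the frame of tray between -0.095 and 0.095 m and x of b2_mid in the frame of tray between -0.09 and 0.09 m and y of b2_mid in the frame of tray between -0.095 and 0.095 m and x of c_mid in the frame of tray between -0.09 and 0.09 m and y of c_mid in the frame of tray between -0.095 and 0.095 m); the robot touches nothing.
It fails at once if a blank is brought into or over the catch tray by hand ((x of a1_mid in the frame of tray between -0.09 and 0.09 m and y of a1_mid in the frame of tray between -0.09 and 0.09 m and z of a1_mid in the frame of tray below 0.3 m and contact force between the fingers and blank_a1 above 0.5 N) or (x of a2_mid in the frame of tray between -0.09 and 0.09 m and y of a2_mid in the frame of tray between -0.09 and 0.09 m and z of a2_mid in the frame of tray below 0.3 m and contact force between the fingers and blank_a2 above 0.5 N) or (x of b0_mid in the frame of tray between -0.09 and 0.09 m and y of b0_mid in the frame of tray between -0.09 and 0.09 m and z of b0_mid in the frame of tray below 0.3 m and contact force between the fingers and blank_b0 above 0.5 N) or (x of b1_mid in the frame of tray between -0.09 and 0.09 m and y of b1_mid in the frame of tray between -0.09 and 0.09 m and z of b1_mid in the frame of tray below 0.3 m and contact force between the fingers and blank_b1 above 0.5 N) or (x of b2_mid in the frame of tray between -0.09 and 0.09 m and y of b2_mid in the frame of tray between -0.09 and 0.09 m and z of b2_mid in the frame of tray below 0.3 m and contact force between the fingers and blank_b2 above 0.5 N) or (x of c_mid in the frame of tray between -0.09 and 0.09 m and y of c_mid in the frame of tray between -0.09 and 0.09 m and z of c_mid in the frame of tray below 0.3 m and contact force between the fingers and blank_c above 0.5 N)).
It fails at once if a blank beneath is dragged more than 3 cm while another still lies on it ((distance of a1_mid from where it was at the start of the episode above 0.03 m and horizontal distance between a1_mid and pile_mat below 0.13 m and (contact force between blank_a1 and blank_b0 above 0.03 N or contact force between blank_a1 and blank_b1 above 0.03 N or contact force between blank_a1 and blank_b2 above 0.03 N or height (world z) of pile_mat above 1 m)) or (distance of a2_mid from where it was at the start of the episode above 0.03 m and horizontal distance between a2_mid and pile_mat below 0.13 m and (contact force between blank_a2 and blank_b0 above 0.03 N or contact force between blank_a2 and blank_b1 above 0.03 N or contact force between blank_a2 and blank_b2 above 0.03 N or height (world z) of pile_mat above 1 m)) or (distance of b0_mid from where it was at the start of the episode above 0.03 m and horizontal distance between b0_mid and pile_mat below 0.13 m and (contact force between blank_b0 and blank_c above 0.03 N or height (world z) of pile_mat above 1 m)) or (distance of b1_mid from where it was at the start of the episode above 0.03 m and horizontal distance between b1_mid and pile_mat below 0.13 m and (contact force between blank_b1 and blank_c above 0.03 N or height (world z) of pile_mat above 1 m)) or (distance of b2_mid from where it was at the start of the episode above 0.03 m and horizontal distance between b2_mid and pile_mat below 0.13 m and (contact force between blank_b2 and blank_c above 0.03 N or height (world z) of pile_mat above 1 m))).
It fails at once if a bystander is moved more than 3 cm (distance of any of mallet, glue_jar, gouge from where it was at the start of the episode above 0.03 m).
Of blank_b1, blank_b2, blank_c only 1 to 3 are there at a start; the rules pass over those that are not, and their reading is None.
At some moment in a run one of weight may be knocked a few centimetres aside while the robot is not near it.
Once in a run the grip may slacken for a moment while it holds something.
It also fails if it takes over 210 s, if anything falls off the work surface, if the arm or the gripper's body presses on something with over 40 N, if the wrist force passes 120 N, or if a joint passes its speed limit or range.

## Working session

There is one attempt and no reset: what is moved stays moved. The work goes in short steps, Python scripts to look and compute and a tool call to move; the robot and the scene stay as the last step left them, time stands still between calls to the robot, and variables do not carry over. Pictures are saved under pics/ and viewed, on a budget of 14 in all, crops included, one or two more only if the job needs it, and the job is handed in when it is done.

Besides the shell and the picture viewer there is one more tool, called as name(argument=value, ...), one argument or row to a line, values as JSON. play_rows: Moves the arm, as the interface text tells. Its arguments: {"type":"object","properties":{"increments":{"type":"string"}},"required":["increments"]}

```bash
mkdir -p pics; ls; cat > h.py <<'E'
import numpy as np, cv2
from scipy.spatial.transform import Rotation as R
from workcell import ctrl
def rot(a):
    a=np.array(a,float)
    return a if a.shape==(3,3) else (R.from_rotvec(a).as_matrix() if a.size==3 else R.from_quat(a).as_matrix())
def get(name):
    d=ctrl.get_image(name); d['f']=200/np.tan(np.radians(d['vertical_fov'])/2); d['name']=name
    K=np.array([[d['f'],0,d['cx']],[0,d['f'],d['cy']],[0,0,1.]]); d['K']=K; d['dist']=np.array([d['k1'],0,0,0,0.]); d['Rm']=rot(d['attitude'])
    return d
def save(d,fn,crop=None,scale=1):
    im=d['img'][:,:,::-1]
    if crop: x0,y0,x1,y1=crop; im=im[y0:y1,x0:x1]
    cv2.imwrite('pics/'+fn,cv2.resize(im,None,fx=scale,fy=scale,interpolation=cv2.INTER_CUBIC))
def rays(d,uv):
    p=cv2.undistortPoints(np.array(uv,float).reshape(-1,1,2),d['K'],d['dist'])[:,0]
    return np.c_[p,np.ones(len(p))]
def onplane(d,uv,z):
    r=rays(d,uv)@d['Rm'].T; o=np.array(d['origin']); return o+r*((z-o[2])/r[:,2])[:,None]
def cloud(d):
    v,u=np.mgrid[0:400,0:640]; r=rays(d,np.c_[u.ravel(),v.ravel()])
    return ((r*d['range_z'].reshape(-1,1))@d['Rm'].T+np.array(d['origin'])).reshape(400,640,3)
E
python3 - <<'E'
from h import *
print(ctrl.tcp_to_grasp, ctrl.get_obs())
for n in('top','scene'):
    d=get(n); save(d,n+'0.png'); print(n,{k:d[k] for k in('vertical_fov','cx','cy','k1','origin','attitude')})
    np.save(n+'0.npy',cloud(d)); np.save(n+'img.npy',d['img'])
E
```

```text
pics
18.700000000000003 {'t': 0.0, 'qpos': array([ 1.27399218e+00,  4.23841982e-01,  1.63068939e+00, -1.16110107e-05,
        1.08859922e+00, -1.89838369e-02]), 'qvel': array([-1.16007975e-03,  1.64578769e-03,  8.87928589e-04, -5.27860375e-04,
       -4.11578516e-04,  1.28607951e-05]), 'joint_torque': array([ 5.45519928e-03, -5.44616032e+01, -2.73677605e+01,  6.46084221e-02,
        2.27714237e-02, -9.72637599e-05]), 'ee_pos': array([171.21767028, 600.50884758, 221.9012275 ]), 'orientation': array([-4.34956420e-01, -3.11110206e+00,  2.38809841e-03]), 'ft_force': array([-0.11163774,  0.43505444,  0.69207632]), 'moment': array([ 0.02203176,  0.03900268, -0.04801314]), 'width': 88.02152555560285}
top {'vertical_fov': 42.813257099300934, 'cx': 318.893208685156, 'cy': 200.66990055087584, 'k1': -0.08248261297109348, 'origin': array([ 322.27383452,   52.84647756, 1458.29499402]), 'attitude': array([-2.104111  ,  2.13280576, -0.19195499])}
scene {'vertical_fov': 54.32929604568159, 'cx': 321.13503801828296, 'cy': 201.41121758055374, 'k1': 0.0032531942688973454, 'origin': array([1128.51583283, -226.76928446, 1046.9351606 ]), 'attitude': array([-2.23687211, -1.35218488,  0.4243256 ])}
```

View pics/top0.png

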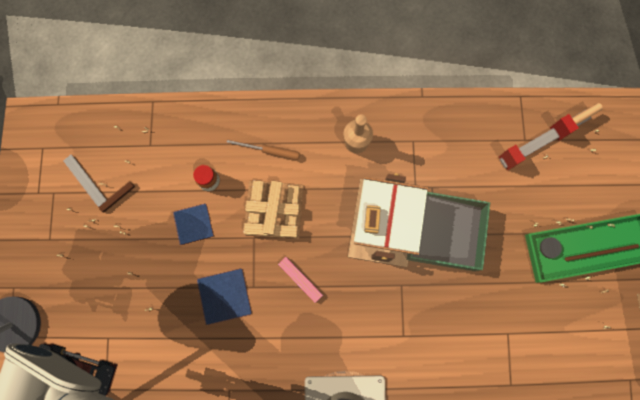

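View pics/scene0.png

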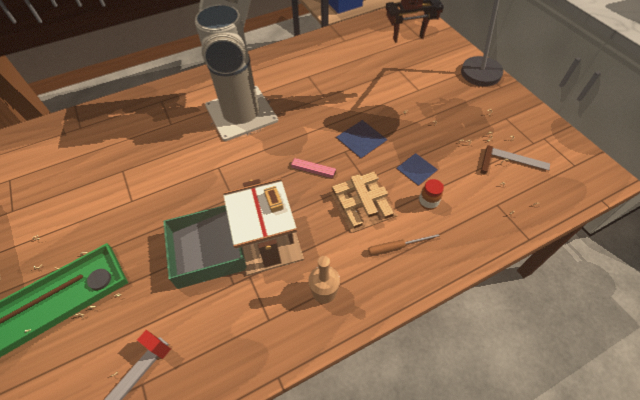

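Top view: the weight is at (372,218) on the rear half of the white bed. The mat candidates are the small blue one (194,224) and the larger one (225,296); I choose the smaller. The pile is at (273,210), and the pink look-alike bar (300,279) is to be left alone. Bystanders are the jar (205,176), gouge (265,150) and mallet (358,133).

```bash
python3 - <<'E'
from h import *
d=get('top'); P=cloud(d); im=d['img']; np.save('P.npy',P); save(d,'crop1.png',(160,110,500,310),2.3)
hsv=cv2.cvtColor(im,cv2.COLOR_RGB2HSV)
def rect(mask,name,amin=60,z=None):
    mask=mask.astype(np.uint8)
    cs,_=cv2.findContours(mask,cv2.RETR_EXTERNAL,cv2.CHAIN_APPROX_NONE)
    for c in cs:
        if cv2.contourArea(c)<amin: continue
        m=np.zeros_like(mask); cv2.drawContours(m,[c],-1,1,-1)
        zz=np.median(P[...,2][(m>0)&(d['range_z']>0)])
        w=onplane(d,c[:,0],zz if z is None else z)[:,:2].astype(np.float32)
        (cx,cy),s,a=cv2.minAreaRect(w)
        print(name,'px',c[:,0].mean(0).round(),'ctr',round(cx,1),round(cy,1),'z',round(float(zz),1),'size',np.round(s,1),'ang',round(a,1))
H,S,V=hsv[...,0],hsv[...,1],hsv[...,2]
rect((H>100)&(H<130)&(S>80),'blue',200)
rect((H<8)&(S>150)&(V>120),'red',30)
rect((S<50)&(V>170)&(P[...,2]>115)&(P[...,2]<150),'white',200)
Z=P[...,2]; roi=np.zeros(Z.shape,bool); roi[165:250,235:315]=1
for lo,hi in((17,29),(34,47),(52,66)): rect(roi&(Z>lo)&(Z<hi)&(S<170),f'L{lo}',40)
roi[:]=0; roi[195:240,360:388]=1
rect(roi&(Z>150)&(Z<175),'weight',40)
rect((H>35)&(H<90)&(S>50)&(np.arange(640)[None]<505),'green',100,75)
E
```

```text
blue px [224. 298.] ctr 330.3 335.2 z 5.3 size [125.5 124.4] ang 13.1
blue px [193. 224.] ctr 537.4 429.2 z 3.8 size [94.3 93. ] ang 14.2
red px [390. 216.] ctr 533.9 -124.8 z 136.0 size [  6.9 165.4] ang 79.6
red px [203. 174.] ctr 664.8 385.4 z 85.1 size [53.8 53. ] ang 45.1
red px [515. 154.] ctr 711.5 -495.6 z 79.7 size [50.7 35.8] ang 32.0
red px [569. 123.] ctr 803.3 -662.2 z 80.5 size [51.7 35. ] ang 30.8
white px [408. 218.] ctr 526.0 -171.1 z 135.0 size [ 77.1 166.4] ang 79.6
white px [371. 213.] ctr 542.9 -80.6 z 135.1 size [ 76.  166.2] ang 79.5
L17 px [290. 220.] ctr 541.8 145.9 z 24.8 size [28.7 28.7] ang 89.2
L17 px [253. 218.] ctr 550.7 250.2 z 23.9 size [28.2 32.6] ang 83.6
L17 px [292. 194.] ctr 617.2 139.5 z 24.2 size [30.4 54.4] ang 85.1
L17 px [256. 191.] ctr 629.6 242.3 z 24.0 size [31.7 60.2] ang 83.3
L34 px [283. 231.] ctr 510.0 167.7 z 42.3 size [81.4 30.7] ang 85.4
L34 px [254. 229.] ctr 516.5 246.0 z 42.0 size [56.9 31.1] ang 89.3
L34 px [287. 209.] ctr 571.6 151.9 z 41.6 size [58.8 31.6] ang 83.9
L34 px [256. 206.] ctr 579.7 241.4 z 42.0 size [57.8 31.7] ang 84.4
L52 px [272. 207.] ctr 574.2 194.6 z 60.0 size [ 31.2 150.9] ang 80.8
weight px [372. 218.] ctr 522.0 -73.8 z 160.9 size [36.7 70.5] ang 83.1
green px [461. 233.] ctr 499.8 -296.5 z 64.5 size [199.7 192.5] ang 79.5
```

View pics/crop1.png

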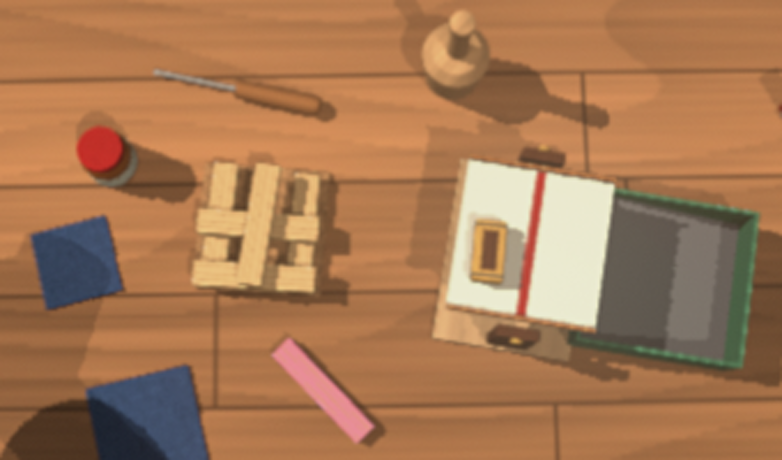

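Measured: five blanks (two bottom, two middle, c on top), and the weight at (522,-74) with its top at 161. Next I move above the weight.

play_rows(
  increments="1 0.0219 -0.0422 0 0.5;1 0.0219 -0.0422 0 0.5;1 0.0219 -0.0422 0 0.5;1 0.0219 -0.0422 0 0.5;1 0.0219 -0.0422 0 0.5;1 0.0219 -0.0422 0 0.5;1 0.0219 -0.0422 0 0.5;1 0.0219 -0.0422 0 0.5;1 0.0219 -0.0422 0 0.5;1 0.0219 -0.0422 0 0.5;1 0.0219 -0.0422 0 0.5;1 0.0219 -0.0422 0 0.5;1 0.0219 -0.0422 0 0.5;1 0.0219 -0.0422 0 0.5;1 0.0219 -0.0422 0 0.5;1 0.0219 -0.0422 0 0.5;1 0 0 0 0;1 0 0 0 0",
)

```text
t: 1.95
ee_pos: [521.5, -74.9, 222.2]
orientation: [-0.221, -3.133, -0.001]
ft_force: [-0.1, -0.2, -0.5]
width: 87.6
```

```bash
cat >> h.py <<'E'
def wrist_rect(zlo,zhi,ctr,rad,d=None):
    d=d or get('wrist'); P=cloud(d); Z=P[...,2]
    m=((Z>zlo)&(Z<zhi)&(d['range_z']>0)&(np.hypot(P[...,0]-ctr[0],P[...,1]-ctr[1])<rad)).astype(np.uint8)
    m=cv2.morphologyEx(m,cv2.MORPH_OPEN,np.ones((3,3)))
    cs,_=cv2.findContours(m,cv2.RETR_EXTERNAL,cv2.CHAIN_APPROX_NONE)
    for c in cs:
        if cv2.contourArea(c)<150: continue
        mm=np.zeros_like(m); cv2.drawContours(mm,[c],-1,1,-1); z=np.median(Z[(mm>0)&(m>0)])
        w=onplane(d,c[:,0],z)[:,:2].astype(np.float32); (x,y),s,a=cv2.minAreaRect(w)
        a=a-90 if s[1]>s[0] else a
        print(d['name'],'ctr',round(x,1),round(y,1),'z',round(float(z),1),'size',np.round(s,1),'long axis deg',round((a+90)%180-90,1))
    return d
E
python3 - <<'E'
from h import *
d=wrist_rect(148,175,(522,-74),70); save(d,'w1.png')
wrist_rect(128,140,(526,-170),130,d)
E
```

```text
wrist ctr 520.0 -73.9 z 160.5 size [35.4 71.2] long axis deg -6.7
wrist ctr 535.3 -125.3 z 134.7 size [168.8 173.6] long axis deg -10.4
wrist ctr 428.8 -104.7 z 137.5 size [49.6 17.9] long axis deg 79.6
```

View pics/w1.png

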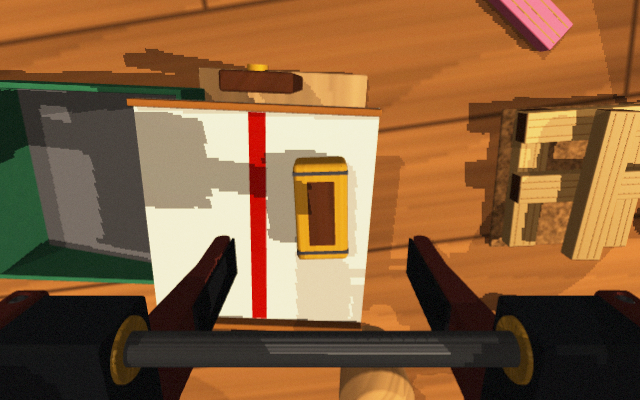

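The wrist picture shows the weight at (322,208), lined up between the fingers, with the red line at (257,215). Now I descend and grip.

play_rows(
  increments="1 0 0.001 -0.03 1;1 0 0 -0.03 0;1 0 0 -0.015 0;1 0 0 -0.007 0;0 0 0 0 0;0 0 0 0 0;0 0 0 0 0;0 0 0 0 0;0 0 0 0 0;0 0 0 0 0;0 0 0 0.02 0;0 0 0 0.04 0;0 0 0 0 0",
)

```text
t: 3.3
ee_pos: [524.3, -73.7, 204.4]
orientation: [0.189, 3.129, -0.001]
ft_force: [1.4, -0.5, -4.5]
width: 35.1
```

play_rows(
  increments="0 -0.034 0.038 0 0;0 -0.034 0.038 0 0;0 -0.034 0.038 0 0;0 0 0.0415 0 0;0 0 0.0415 0 0;0 0 0.0415 0 0;0 0 0.0415 0 0;0 0 0.0415 0 0;0 0 0.0415 0 0;0 0 0.0415 0 0;0 0.0293 0.0248 0 0;0 0.0293 0.0248 0 0;0 0.0293 0.0248 0 0;0 0.0293 0.0248 0 0;0 0 0 0 0;0 0 0 0 0",
)

```text
t: 4.9
ee_pos: [538.6, 428.0, 199.0]
orientation: [-0.189, -3.134, 0.002]
ft_force: [-0.8, 0.1, 0.0]
width: 13.1
```

The opening reads 13 mm with no load, so the grip slackened and the weight was dropped. I'll look for it.

```bash
python3 - <<'E'
from h import *
d=get('scene'); save(d,'s2.png',(130,90,480,310),2.2)
d=get('top'); save(d,'t2.png',(150,120,510,345),2.2)
E
```

```text
(no output)
```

View pics/t2.png

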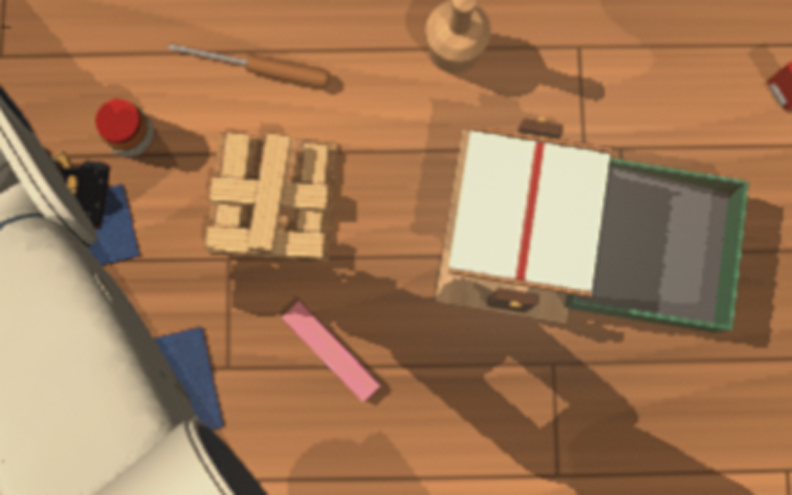

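View pics/s2.png

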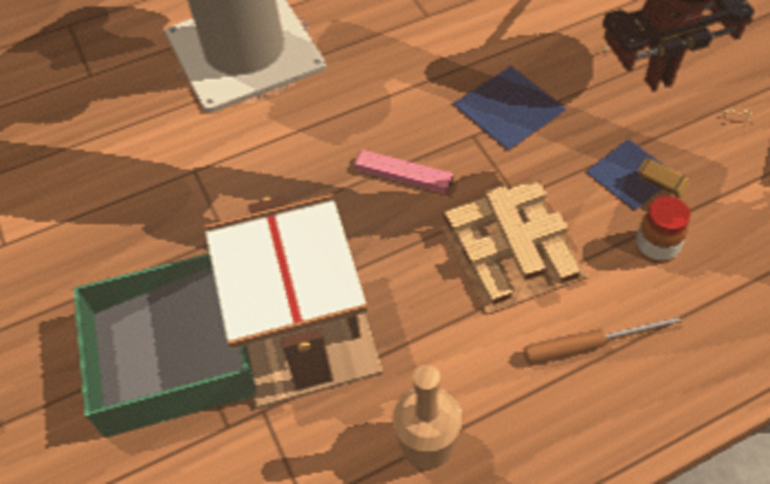

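The weight landed on the far edge of the small mat at crop (663,178), next to the jar at (665,225). I'll localise it from depth in the scene and wrist views.

```bash
python3 - <<'E'
from h import *
d=get('scene'); P=cloud(d); print(P[165:178:3,424:440:3].round(0).tolist())
hs=cv2.cvtColor(d['img'],cv2.COLOR_RGB2HSV)
dw=get('wrist'); save(dw,'w2.png'); np.save('w2P.npy',cloud(dw))
for z in((8,60),):
    for D in (d,dw): wrist_rect(*z,(575,440),90,D)
E
```

```text
[[[539.0, 461.0, 4.0], [544.0, 470.0, 4.0], [548.0, 479.0, 4.0], [551.0, 490.0, 1.0], [556.0, 499.0, 1.0], [558.0, 511.0, -4.0]], [[550.0, 452.0, 6.0], [554.0, 462.0, 4.0], [560.0, 470.0, 6.0], [581.0, 458.0, 36.0], [1129.0, -227.0, 1047.0], [593.0, 472.0, 41.0]], [[561.0, 444.0, 6.0], [565.0, 454.0, 5.0], [566.0, 467.0, -1.0], [593.0, 449.0, 39.0], [599.0, 455.0, 42.0], [603.0, 464.0, 42.0]], [[570.0, 438.0, 4.0], [575.0, 447.0, 3.0], [589.0, 444.0, 23.0], [596.0, 450.0, 26.0], [603.0, 456.0, 30.0], [610.0, 461.0, 35.0]], [[580.0, 431.0, 4.0], [586.0, 439.0, 5.0], [587.0, 451.0, -1.0], [599.0, 451.0, 13.0], [605.0, 459.0, 15.0], [616.0, 459.0, 27.0]]]
scene ctr 617.2 465.3 z 36.1 size [71.1 50.5] long axis deg 27.2
wrist ctr 634.7 382.0 z 36.1 size [15.8 38.8] long axis deg -24.5
wrist ctr 609.5 474.7 z 36.5 size [79. 32.] long axis deg 36.1
```

View pics/w2.png

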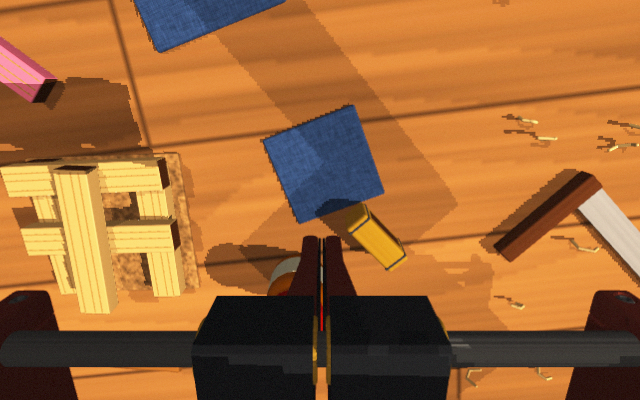

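The weight lies on its side at wrist pixel (378,235), its long axis at about 36°, just off the mat and behind the jar. I'll refine this using top-face points only.

```bash
python3 - <<'E'
from h import *
P=np.load('w2P.npy'); m=(np.hypot(P[...,0]-608,P[...,1]-473)<60)&(P[...,2]>8)
Z=P[...,2][m]; print(np.percentile(Z,[5,25,50,75,95]).round(1), m.sum())
for lo in(30,33):
    q=P[m&(P[...,2]>lo)][:,:2].astype(np.float32); (x,y),s,a=cv2.minAreaRect(q); print(lo,len(q),x,y,s,a,q.mean(0))
v,u=np.nonzero(m&(P[...,2]>30)); A=np.c_[P[v,u][:,:2],np.ones(len(v))]; print(np.linalg.lstsq(A,P[v,u][:,2],rcond=None)[0])
print(ctrl.get_obs()['ee_pos'],ctrl.get_obs()['width'])
E
```

```text
[14.2 34.1 36.5 37.6 38.9] 2068
30 1644 615.3975830078125 476.50494384765625 (70.03343963623047, 26.939085006713867) 36.89348220825195 [612.9125 475.5006]
33 1581 615.462890625 476.41790771484375 (70.03343963623047, 26.721376419067383) 36.89348220825195 [613.4258  475.53268]
[-1.62507716e-02 -2.58025854e-02  5.90187860e+01]
[538.09659668 427.50621678 200.68005835] 0.46038420602914804
```

play_rows(
  increments="0.8 0.0127 0.008 0 7.4;0.8 0.0127 0.008 0 7.4;0.8 0.0127 0.008 0 7.4;0.8 0.0127 0.008 0 7.4;0.8 0.0127 0.008 0 7.4;0.8 0.0127 0.008 0 7.4;0.8 0 0 -0.03 0;0.8 0 0 -0.03 0;0.8 0 0 -0.01 0;0.8 0 0 0 0",
)

```text
t: 6.1
ee_pos: [613.9, 475.3, 129.1]
orientation: [1.008, -2.972, 0.002]
ft_force: [-0.3, -0.2, 0.0]
width: 70.1
```

```bash
python3 - <<'E'
from h import *
o=ctrl.get_obs(); r=R.from_rotvec(o['orientation']).as_matrix(); print(o['ee_pos'],o['width'],'jaw',np.degrees(np.arctan2(r[1,1],r[0,1])),o['qpos'])
d=get('wrist'); P=cloud(d); save(d,'w3.png')
m=(np.hypot(P[...,0]-613,P[...,1]-476)<50)&(P[...,2]>30)&(P[...,2]<45)
q=P[m][:,:2].astype(np.float32); print(cv2.minAreaRect(q),q.mean(0))
m=(np.hypot(P[...,0]-665,P[...,1]-385)<50)&(P[...,2]>70)&(P[...,2]<95); print('jar',P[m].mean(0) if m.any() else None)
E
```

```text
[613.91195265 475.27685909 129.0737752 ] 70.1366213901399 jaw 127.4781502546151 [ 6.43477508e-01  7.41531835e-01  1.29985008e+00 -2.66317941e-05
  1.10371900e+00 -1.58142393e+00]
((615.2318725585938, 476.75970458984375), (70.22103881835938, 26.47557258605957), 36.48825454711914) [613.1784  475.22903]
jar [661.61183534 387.84012947  83.67786475]
```

View pics/w3.png

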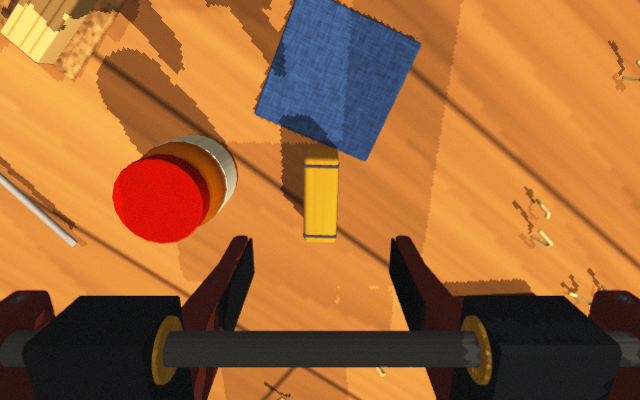

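Weight at wrist pixel (321,200), on its side and aligned with the jaws. The jar cap (160,198) clears the left finger.

play_rows(
  increments="0.8 0.001 0.001 -0.04 0;0.8 0 0 -0.04 0;0.8 0 0 -0.025 0;0.8 0 0 -0.01 0;0.8 0 0 0 0;0 0 0 0 0;0 0 0 0 0;0 0 0 0 0;0 0 0 0 0;0 0 0 0 0;0 0 0 0.02 0;0 0 0 0.03 0;0 0 0 0 0;0 0 0 0 0",
)

```text
t: 7.55
ee_pos: [616.4, 477.5, 66.5]
orientation: [-1.009, 2.974, 0.001]
ft_force: [-0.4, -0.2, -4.7]
width: 25.7
```

play_rows(
  increments="0 -0.0195 -0.0119 0 0;0 -0.0195 -0.0119 0 0;0 -0.0195 -0.0119 0 0;0 -0.0195 -0.0119 0 0;0 0 0 -0.02 0;0 0 0 -0.018 0;0 0 0 -0.007 0;0 0 0 0 0;0.8 0 0 0 0;0.8 0 0 0 0;0.8 0 0 0 0;0.8 0 0 0.03 0;0.8 0 0 0.05 0;0.8 0 0 0.05 0;0.8 0 0 0 0",
)

```text
t: 9.05
ee_pos: [541.7, 432.5, 157.8]
orientation: [-1.006, 2.965, 0.006]
ft_force: [0.1, 0.2, -0.1]
width: 70.2
```

```bash
python3 - <<'E'
from h import *
o=ctrl.get_obs(); print(o['ee_pos'],o['width'])
d=get('wrist'); P=cloud(d)
m=(np.hypot(P[...,0]-537,P[...,1]-429)<60)&(P[...,2]>25)&(P[...,2]<60)
print('n',m.sum()); q=P[m][:,:2].astype(np.float32); print(cv2.minAreaRect(q),np.median(P[m][:,2]))
hs=cv2.cvtColor(d['img'],cv2.COLOR_RGB2HSV); b=((hs[...,0]>100)&(hs[...,0]<130)&(hs[...,1]>80)&(P[...,2]<15)&(np.hypot(P[...,0]-537,P[...,1]-429)<100)); print(cv2.minAreaRect(P[b][:,:2].astype(np.float32)))
E
```

```text
[541.6928242  432.45239522 157.82313027] 70.24995547687037
n 2578
((536.5380249023438, 430.2041320800781), (69.4793701171875, 26.50898551940918), 37.701839447021484) 39.29423221890062
((537.2353515625, 431.3304138183594), (98.32429504394531, 98.91730499267578), 14.218091011047363)
```

The weight sits within 1–2 mm of the mat's middle. Next, over to the pile for bar c.

play_rows(
  increments="0.8 0.0055 -0.0395 0.008 -7.8;0.8 0.0055 -0.0395 0.008 -7.8;0.8 0.0055 -0.0395 0.008 -7.8;0.8 0.0055 -0.0395 0.008 -7.8;0.8 0.0055 -0.0395 0.008 -7.8;0.8 0.0055 -0.0395 0.008 -7.8;0.8 0 0 0 0;0.8 0 0 0 0",
)

```text
t: 9.9
ee_pos: [570.6, 191.8, 197.1]
orientation: [-0.256, -3.129, 0.001]
ft_force: [0.1, 1.1, -0.8]
width: 70.3
```

```bash
cat >> h.py <<'E'
def bars(layers=((52,66),(34,48),(16,30)),ctr=(572,196),cam='wrist'):
    o=ctrl.get_obs(); r=R.from_rotvec(o['orientation']).as_matrix(); print('tcp',o['ee_pos'].round(1),'w',round(o['width'],1),'jaw',round(np.degrees(np.arctan2(r[1,1],r[0,1])),1))
    d=get(cam); P=cloud(d); hs=cv2.cvtColor(d['img'],cv2.COLOR_RGB2HSV)
    for lo,hi in layers:
        Z=P[...,2]; m=((Z>lo)&(Z<hi)&(np.hypot(P[...,0]-ctr[0],P[...,1]-ctr[1])<130)&(hs[...,2]>60)).astype(np.uint8)
        m=cv2.morphologyEx(m,cv2.MORPH_OPEN,np.ones((5,5))); n,l,st,_=cv2.connectedComponentsWithStats(m)
        for i in range(1,n):
            if st[i,4]<150: continue
            q=P[l==i]; (x,y),s,a=cv2.minAreaRect(q[:,:2].astype(np.float32)); a=a-90 if s[1]>s[0] else a
            print(lo,'ctr',round(x,1),round(y,1),'z',round(float(np.median(q[:,2])),1),'size',np.round(s,1),'long',round((a+90)%180-90,1))
    return d
E
python3 -c "
from h import *
bars()"
```

```text
tcp [570.6 191.8 197.1] w 70.3 jaw 80.6
52 ctr 574.2 195.2 z 59.5 size [ 30.  150.8] long -9.1
34 ctr 515.7 249.0 z 41.5 size [57.5 30. ] long 85.7
34 ctr 509.1 158.7 z 41.7 size [63.1 30.2] long 85.8
34 ctr 579.8 241.9 z 41.4 size [63.  30.3] long 84.8
34 ctr 571.3 151.2 z 41.5 size [57.  30.1] long 84.3
16 ctr 549.7 251.3 z 23.5 size [30.6 33.5] long -5.5
16 ctr 541.1 146.4 z 23.6 size [30.6 31.3] long -4.6
16 ctr 629.9 242.8 z 23.4 size [29.5 59.1] long -5.8
16 ctr 617.5 140.0 z 23.5 size [30.2 53.5] long -5.3
```

play_rows(
  increments="0.8 0.0036 0.0034 -0.05 0;0.8 0 0 -0.05 0;0.8 0 0 -0.035 0;0.8 0 0 -0.016 0;0.8 0 0 0 0;0 0 0 0 0;0 0 0 0 0;0 0 0 0 0;0 0 0 0 0;0 0 0 0 0;0 0 0 0.02 0;0 0 0 0.05 0;0 0 0 0.05 0;0 0 0 0.035 0;0 0 0 0 0",
)

```text
t: 11.45
ee_pos: [577.9, 197.0, 208.9]
orientation: [0.255, 3.122, 0.006]
ft_force: [-0.2, -0.1, -0.5]
width: 29.5
```

play_rows(
  increments="0 -0.0053 -0.0405 0 -1.3;0 -0.0053 -0.0405 0 0;0 -0.0053 -0.0405 0 0;0 -0.0053 -0.0405 0 0;0 -0.0053 -0.0405 0 0;0 -0.0053 -0.0405 0 0;0 -0.0053 -0.0405 0 0;0 -0.0053 -0.0405 0 0;0 -0.0053 -0.0405 0 0;0 0 0 0 0;0 0 0 0 0;0 0 0 0 0;0 0 0 0 0",
)

```text
t: 12.75
ee_pos: [527.0, -167.1, 202.6]
orientation: [-0.288, -3.128, -0.0]
ft_force: [-0.5, 0.5, -0.4]
width: 29.1
```

```bash
cat >> h.py <<'E'
def chute():
    o=ctrl.get_obs(); r=R.from_rotvec(o['orientation']).as_matrix(); print('tcp',o['ee_pos'].round(1),'w',round(o['width'],1),'jaw',round(np.degrees(np.arctan2(r[1,1],r[0,1])),1))
    d=get('wrist'); P=cloud(d); h=o['ee_pos'][2]
    m=(P[...,2]>h+3)&(P[...,2]<h+20)&(np.hypot(P[...,0]-o['ee_pos'][0],P[...,1]-o['ee_pos'][1])<95)
    if m.sum()>100:
        print('held',m.sum(),cv2.minAreaRect(P[m][:,:2].astype(np.float32)),np.median(P[m][:,2]))
    wrist_rect(128,140,(526,-150),140,d); return d
E
python3 -c "
from h import *
save(chute(),'w4.png')"
```

```text
tcp [ 527.  -167.1  202.6] w 29.1 jaw 79.5
held 15228 ((527.7192993164062, -165.9082489013672), (47.366432189941406, 150.15521240234375), 79.47209930419922) 207.299472032256
wrist ctr 527.6 -123.2 z 134.5 size [170.1 159.1] long axis deg 79.6
wrist ctr 429.1 -105.7 z 137.3 size [50.1 18.1] long axis deg 79.6
```

View pics/w4.png

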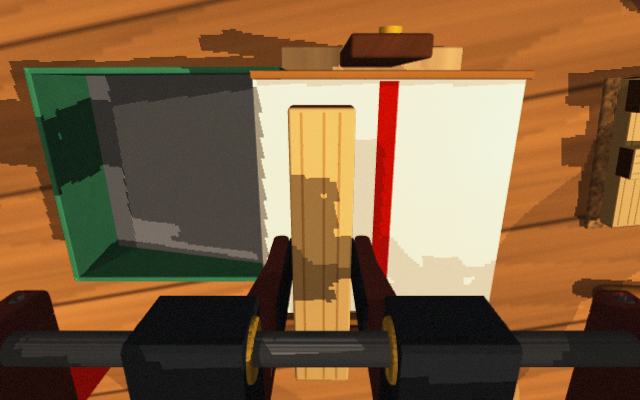

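play_rows(
  increments="0 -0.0005 -0.002 -0.03 0;0 0 0 -0.02 0;0 0 0 -0.008 0;0 0 0 -0.004 0;0 0 0 0 0;0 0 0 0 0;1 0 0 0 0;1 0 0 0.005 0;1 0 0 0.02 0;1 0 0 0.04 0;1 0 0 0.04 0;1 0 0 0 0;1 0 0 0 0;1 0 0 0 0;1 0 0 0 0;1 0 0 0 0;1 0 0 0 0",
)

```text
t: 14.5
ee_pos: [526.2, -170.3, 245.1]
orientation: [-0.291, -3.127, -0.001]
ft_force: [0.2, 0.2, -0.3]
width: 87.6
```

```bash
cat >> h.py <<'E'
def tray():
    d=get('scene'); P=cloud(d); hs=cv2.cvtColor(d['img'],cv2.COLOR_RGB2HSV)
    c=np.array([535-.18*175,-125-.984*175])
    e=P[...,:2]-c; x=e@np.array([.984,-.18]); y=e@np.array([.18,.984]); Z=P[...,2]
    m=(abs(x)<90)&(abs(y)<95)&(Z>5)&(Z<110)&(hs[...,1]>70)&(hs[...,0]<30)
    n,l,st,_=cv2.connectedComponentsWithStats(m.astype(np.uint8))
    for i in range(1,n):
        if st[i,4]>80: k=l==i; print('wood in tray: px',st[i,4],'x',np.percentile(x[k],[1,99]).round(),'y',np.percentile(y[k],[1,99]).round(),'z',np.percentile(Z[k],[1,99]).round())
    m=(hs[...,1]<60)&(hs[...,2]>160)&(abs(x)<90)&(y>95)&(y<265)
    A=np.c_[y[m],np.ones(m.sum())]; s=np.linalg.lstsq(A,Z[m],rcond=None)[0]; print('rocker slope',s[0].round(3),'z mean',Z[m].mean().round(1))
    return d
E
python3 -c "
from h import *
save(tray(),'s3.png',(130,130,350,330),3)"
```

```text
wood in tray: px 555 x [-79.  63.] y [-94. -61.] z [14. 36.]
rocker slope -1.222 z mean 306.6
```

View pics/s3.png

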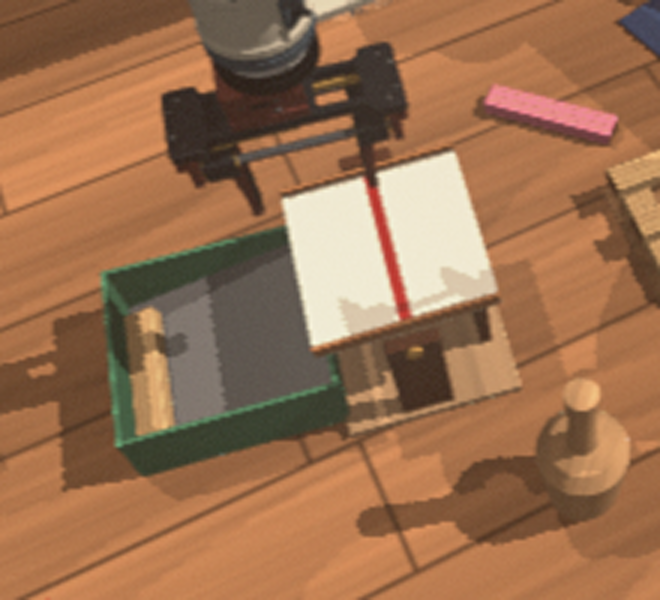

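Bar c slid into the tray and lies at the far wall, crop (152,370), and the rocker is level again. Next are the b bars, starting with the far one.

play_rows(
  increments="0.6 0.0049 0.0368 -0.0045 -8.4;0.6 0.0049 0.0368 -0.0045 -8.4;0.6 0.0049 0.0368 -0.0045 -8.4;0.6 0.0049 0.0368 -0.0045 -8.4;0.6 0.0049 0.0368 -0.0045 -8.4;0.6 0.0049 0.0368 -0.0045 -8.4;0.6 0.0049 0.0368 -0.0045 -8.4;0.6 0.0049 0.0368 -0.0045 -8.4;0.6 0.0049 0.0368 -0.0045 -8.4;0.6 0.0049 0.0368 -0.0045 -8.4;0.6 0 0 0 0;0.6 0 0 0 0;0.6 0 0 0 0",
)

```text
t: 15.85
ee_pos: [575.3, 196.8, 200.7]
orientation: [-2.308, -2.132, 0.001]
ft_force: [-0.1, 0.0, 0.1]
width: 52.8
```

```bash
python3 -c "
from h import *
bars(((34,48),(16,30)))
bars(((34,48),(16,30)),cam='top')"
```

```text
tcp [575.3 196.8 200.7] w 52.8 jaw -4.5
34 ctr 512.3 202.7 z 41.8 size [149.2  30.5] long 85.8
34 ctr 576.1 197.4 z 41.8 size [150.2  29.5] long 84.8
16 ctr 547.6 252.0 z 23.8 size [30. 34.] long -5.1
16 ctr 627.4 242.8 z 23.6 size [30.2 63. ] long -6.5
16 ctr 538.9 146.4 z 23.9 size [29.9 32.3] long -4.8
16 ctr 615.2 139.6 z 23.7 size [30.9 57.2] long -4.5
tcp [575.4 196.5 200.9] w 52.6 jaw -4.6
```

play_rows(
  increments="0.6 0.0007 0.0007 -0.05 -0.6;0.6 0 0 -0.05 0;0.6 0 0 -0.04 0;0.6 0 0 -0.02 0;0.6 0 0 -0.0127 0;0.6 0 0 0 0;0.6 0 0 0 0;0 0 0 0 0;0 0 0 0 0;0 0 0 0 0;0 0 0 0 0;0 0 0 0.02 0;0 0 0 0.05 0;0 0 0 0.05 0;0 0 0 0.05 0;0 0 0 0 0",
)

```text
t: 17.55
ee_pos: [580.3, 199.7, 205.9]
orientation: [2.316, 2.115, 0.018]
ft_force: [0.3, 0.5, -0.4]
width: 29.9
```

play_rows(
  increments="0 -0.005 -0.0367 0.0005 8.48;0 -0.005 -0.0367 0.0005 8.48;0 -0.005 -0.0367 0.0005 8.48;0 -0.005 -0.0367 0.0005 8.48;0 -0.005 -0.0367 0.0005 8.48;0 -0.005 -0.0367 0.0005 8.48;0 -0.005 -0.0367 0.0005 8.48;0 -0.005 -0.0367 0.0005 8.48;0 -0.005 -0.0367 0.0005 8.48;0 -0.005 -0.0367 0.0005 8.48;0 0 0 0 0;0 0 0 0 0;0 0 0 0 0;0 0 0 0 0",
)

```text
t: 18.95
ee_pos: [526.2, -167.5, 203.0]
orientation: [-0.285, -3.128, -0.0]
ft_force: [-0.4, -0.5, -0.4]
width: 29.7
```

```bash
python3 -c "
from h import *
chute()"
```

```text
tcp [ 526.2 -167.5  203. ] w 29.7 jaw 79.6
held 16461 ((527.587890625, -166.61175537109375), (47.52994918823242, 150.13308715820312), 79.09695434570312) 215.36476892160488
wrist ctr 527.0 -123.0 z 134.5 size [170.1 157.3] long axis deg 79.6
wrist ctr 428.8 -105.6 z 137.3 size [50.1 18.2] long axis deg 79.7
```

play_rows(
  increments="0 -0.0005 -0.002 -0.03 0;0 0 0 -0.02 0;0 0 0 -0.008 0;0 0 0 -0.0043 0;0 0 0 0 0;0 0 0 0 0;1 0 0 0 0;1 0 0 0.005 0;1 0 0 0.02 0;1 0 0 0.04 0;1 0 0 0.04 0;1 0 0 0 0;1 0 0 0 0;1 0 0 0 0;1 0 0 0 0;1 0 0 0 0;1 0 0 0 0",
)

```text
t: 20.7
ee_pos: [525.4, -170.6, 245.1]
orientation: [-0.285, -3.127, -0.001]
ft_force: [-0.5, -0.4, 0.4]
width: 87.8
```

```bash
python3 -c "
from h import *
tray(); chute()"
```

```text
wood in tray: px 817 x [-72.  70.] y [-94. -43.] z [18. 50.]
rocker slope -1.208 z mean 305.3
tcp [ 525.5 -170.6  245.3] w 87.6 jaw 79.6
held 1427 ((524.5935668945312, -169.05496215820312), (106.20661926269531, 22.54015350341797), 79.5348129272461) 257.29303111088245
wrist ctr 635.1 -143.7 z 136.9 size [50.2 20.3] long axis deg 74.8
wrist ctr 530.1 -144.4 z 134.6 size [129.7 181.7] long axis deg -10.3
wrist ctr 428.9 -105.7 z 137.3 size [50.2 17.9] long axis deg 79.7
```

play_rows(
  increments="0.6 -0.0013 0.0372 -0.0045 -8.38;0.6 -0.0013 0.0372 -0.0045 -8.38;0.6 -0.0013 0.0372 -0.0045 -8.38;0.6 -0.0013 0.0372 -0.0045 -8.38;0.6 -0.0013 0.0372 -0.0045 -8.38;0.6 -0.0013 0.0372 -0.0045 -8.38;0.6 -0.0013 0.0372 -0.0045 -8.38;0.6 -0.0013 0.0372 -0.0045 -8.38;0.6 -0.0013 0.0372 -0.0045 -8.38;0.6 -0.0013 0.0372 -0.0045 -8.38;0.6 0 0 0 0;0.6 0 0 0 0;0.6 0 0 0 0",
)

```text
t: 22.1
ee_pos: [512.7, 200.4, 200.8]
orientation: [2.3, 2.14, -0.001]
ft_force: [-0.0, 0.6, 0.1]
width: 52.6
```

```bash
python3 -c "
from h import *
bars(((34,48),(16,30)))"
```

```text
tcp [512.7 200.4 200.8] w 52.6 jaw -4.1
34 ctr 512.3 202.2 z 41.7 size [149.7  30. ] long 85.9
16 ctr 595.5 246.5 z 23.6 size [ 30.1 128.2] long -6.4
16 ctr 584.2 142.1 z 23.7 size [ 31.1 120. ] long -4.9
```

play_rows(
  increments="0.6 -0.0004 0.0018 -0.05 0;0.6 0 0 -0.05 0;0.6 0 0 -0.04 0;0.6 0 0 -0.02 0;0.6 0 0 -0.0128 0;0.6 0 0 0 0;0.6 0 0 0 0;0 0 0 0 0;0 0 0 0 0;0 0 0 0 0;0 0 0 0 0;0 0 0 0.02 0;0 0 0 0.05 0;0 0 0 0.05 0;0 0 0 0.05 0;0 0 0 0 0",
)

```text
t: 23.75
ee_pos: [516.2, 204.7, 205.1]
orientation: [2.298, 2.135, 0.018]
ft_force: [0.6, -0.1, -1.2]
width: 29.7
```

play_rows(
  increments="0 0.0014 -0.037 0.0005 8.37;0 0.0014 -0.037 0.0005 8.37;0 0.0014 -0.037 0.0005 8.37;0 0.0014 -0.037 0.0005 8.37;0 0.0014 -0.037 0.0005 8.37;0 0.0014 -0.037 0.0005 8.37;0 0.0014 -0.037 0.0005 8.37;0 0.0014 -0.037 0.0005 8.37;0 0.0014 -0.037 0.0005 8.37;0 0.0014 -0.037 0.0005 8.37;0 0 0 0 0;0 0 0 0 0;0 0 0 0 0;0 0 0 0 0",
)

```text
t: 25.15
ee_pos: [526.1, -165.7, 202.8]
orientation: [-0.287, -3.128, -0.0]
ft_force: [-0.2, -0.5, -0.8]
width: 29.6
```

```bash
python3 -c "
from h import *
chute()"
```

```text
tcp [ 526.1 -165.7  202.8] w 29.6 jaw 79.5
held 16455 ((528.0150756835938, -164.75213623046875), (47.628883361816406, 150.57159423828125), 79.56279754638672) 215.31778890850512
wrist ctr 525.3 -122.7 z 134.5 size [170.1 154.6] long axis deg 79.6
wrist ctr 429.0 -105.6 z 137.3 size [50.1 18.2] long axis deg 79.6
```

play_rows(
  increments="0 -0.0008 -0.0038 -0.03 0;0 0 0 -0.02 0;0 0 0 -0.008 0;0 0 0 -0.0043 0;0 0 0 0 0;0 0 0 0 0;1 0 0 0 0;1 0 0 0.005 0;1 0 0 0.02 0;1 0 0 0.04 0;1 0 0 0.04 0;1 0 0 0 0;1 0 0 0 0;1 0 0 0 0;1 0 0 0 0;1 0 0 0 0;1 0 0 0 0",
)

```text
t: 26.9
ee_pos: [525.2, -170.6, 245.0]
orientation: [-0.288, -3.127, -0.001]
ft_force: [0.5, 0.1, -0.4]
width: 87.6
```

```bash
python3 -c "
from h import *
tray(); chute()"
```

```text
wood in tray: px 1238 x [-73.  71.] y [-94. -14.] z [22. 50.]
rocker slope -1.207 z mean 302.8
tcp [ 525.3 -170.6  245.2] w 87.8 jaw 79.5
held 1433 ((524.546142578125, -169.0251922607422), (106.07137298583984, 22.269332885742188), 79.56719207763672) 257.163975543382
wrist ctr 635.0 -143.4 z 136.9 size [50.1 20.2] long axis deg 77.3
wrist ctr 533.9 -123.6 z 134.6 size [172.9 181. ] long axis deg -10.3
wrist ctr 428.8 -105.6 z 137.3 size [50.  17.9] long axis deg 79.6
```

play_rows(
  increments="0.8 0.006 0.0395 -0.0055 0.7;0.8 0.006 0.0395 -0.0055 0.7;0.8 0.006 0.0395 -0.0055 0.7;0.8 0.006 0.0395 -0.0055 0.7;0.8 0.006 0.0395 -0.0055 0.7;0.8 0.006 0.0395 -0.0055 0.7;0.8 0.006 0.0395 -0.0055 0.7;0.8 0.006 0.0395 -0.0055 0.7;0.8 0 0 0 0;0.8 0 0 0 0;0.8 0 0 0 0",
)

```text
t: 28.1
ee_pos: [573.3, 144.5, 201.8]
orientation: [-0.135, -3.138, 0.001]
ft_force: [0.1, -0.5, 0.4]
width: 70.7
```

```bash
python3 -c "
from h import *
save(bars(((16,32),)),'w5.png')"
```

```text
tcp [573.3 144.5 201.8] w 70.7 jaw 85.1
16 ctr 568.1 144.0 z 23.5 size [ 30. 150.] long -4.9
16 ctr 583.6 248.3 z 23.3 size [ 31.  150.3] long -6.6
```

View pics/w5.png

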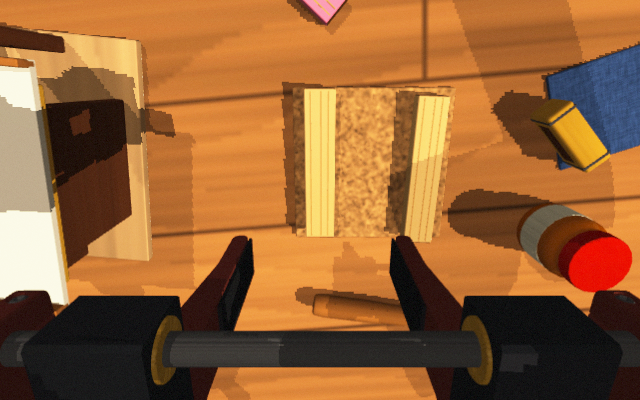

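The two bottom bars are at wrist pixels (320,160) and (427,168). The weight at (570,135) has been knocked toward the mat's edge, so I'll mend that afterwards. For now I grasp the first bottom bar.

play_rows(
  increments="0.8 -0.0052 -0.0005 -0.05 0;0.8 0 0 -0.05 0;0.8 0 0 -0.05 0;0.8 0 0 -0.03 0;0.8 0 0 -0.0115 0;0.8 0 0 0 0;0.8 0 0 0 0;0 0 0 0 0;0 0 0 0 0;0 0 0 0 0;0 0 0 0 0;0 0 0 0 0;0 0 0 0.02 0;0 0 0 0.05 0;0 0 0 0.05 0;0 0 0 0.05 0;0 0 0 0.0225 0;0 0 0 0 0;0 0 0 0 0",
)

```text
t: 30.05
ee_pos: [568.0, 144.8, 202.9]
orientation: [0.135, 3.139, 0.0]
ft_force: [-0.4, 0.7, -0.6]
width: 29.8
```

play_rows(
  increments="0 -0.0052 -0.0391 0 -0.7;0 -0.0052 -0.0391 0 -0.7;0 -0.0052 -0.0391 0 -0.7;0 -0.0052 -0.0391 0 -0.7;0 -0.0052 -0.0391 0 -0.7;0 -0.0052 -0.0391 0 -0.7;0 -0.0052 -0.0391 0 -0.7;0 -0.0052 -0.0391 0 -0.7;0 0 0 0 0;0 0 0 0 0;0 0 0 0 0;0 0 0 0 0",
)

```text
t: 31.25
ee_pos: [526.6, -166.7, 202.4]
orientation: [-0.285, -3.127, -0.001]
ft_force: [-0.7, -0.5, -0.3]
width: 29.5
```

```bash
python3 -c "
from h import *
chute()"
```

```text
tcp [ 526.6 -166.7  202.4] w 29.5 jaw 79.6
held 15492 ((528.5467529296875, -165.6912841796875), (47.329017639160156, 151.08682250976562), 79.88258361816406) 208.61998951112088
wrist ctr 526.2 -123.0 z 134.5 size [170.1 156.4] long axis deg 79.6
wrist ctr 429.0 -105.6 z 137.4 size [50.  18.2] long axis deg 79.7
```

play_rows(
  increments="0 -0.001 -0.0027 -0.03 0;0 0 0 -0.02 0;0 0 0 -0.008 0;0 0 0 -0.004 0;0 0 0 0 0;0 0 0 0 0;1 0 0 0 0;1 0 0 0.005 0;1 0 0 0.02 0;1 0 0 0.04 0;1 0 0 0.04 0;1 0 0 0 0;1 0 0 0 0;1 0 0 0 0;1 0 0 0 0;1 0 0 0 0;1 0 0 0 0",
)

```text
t: 33.0
ee_pos: [525.4, -170.6, 245.3]
orientation: [-0.288, -3.127, -0.001]
ft_force: [-0.1, 1.0, -0.1]
width: 87.7
```

```bash
python3 -c "
from h import *
tray(); chute()"
```

```text
wood in tray: px 1703 x [-86.  71.] y [-94.  14.] z [23. 54.]
rocker slope -1.26 z mean 305.5
tcp [ 525.5 -170.6  245.5] w 87.9 jaw 79.5
held 1417 ((524.560546875, -168.950927734375), (105.93536376953125, 21.989215850830078), 79.58320617675781) 257.5595729266619
wrist ctr 635.2 -143.3 z 137.0 size [50.  20.5] long axis deg 77.9
wrist ctr 534.9 -123.9 z 134.6 size [171.7 173.9] long axis deg -10.4
wrist ctr 429.0 -105.6 z 137.3 size [50.  17.9] long axis deg 79.6
```

play_rows(
  increments="0.8 0.0058 0.0419 -0.0043 0.39;0.8 0.0058 0.0419 -0.0043 0.39;0.8 0.0058 0.0419 -0.0043 0.39;0.8 0.0058 0.0419 -0.0043 0.39;0.8 0.0058 0.0419 -0.0043 0.39;0.8 0.0058 0.0419 -0.0043 0.39;0.8 0.0058 0.0419 -0.0043 0.39;0.8 0.0058 0.0419 -0.0043 0.39;0.8 0.0058 0.0419 -0.0043 0.39;0.8 0.0058 0.0419 -0.0043 0.39;0.8 0 0 0 0;0.8 0 0 0 0;0.8 0 0 0 0",
)

```text
t: 34.4
ee_pos: [583.5, 247.3, 203.0]
orientation: [-0.182, -3.136, 0.001]
ft_force: [-0.1, -0.0, -0.1]
width: 70.3
```

```bash
python3 -c "
from h import *
bars(((16,32),),ctr=(584,240)); bars(((28,46),),ctr=(545,430))"
```

```text
tcp [583.5 247.3 203. ] w 70.3 jaw 83.4
16 ctr 583.5 248.4 z 23.5 size [ 30.  149.6] long -6.4
tcp [583.6 247.  203.1] w 70.3 jaw 83.3
28 ctr 556.5 388.6 z 39.2 size [69.9 26.5] long 38.0
28 ctr 640.8 368.5 z 37.0 size [ 5.2 32.2] long -51.3
```

play_rows(
  increments="0.8 0 0.0012 -0.05 0;0.8 0 0 -0.05 0;0.8 0 0 -0.05 0;0.8 0 0 -0.03 0;0.8 0 0 -0.0128 0;0.8 0 0 0 0;0.8 0 0 0 0;0 0 0 0 0;0 0 0 0 0;0 0 0 0 0;0 0 0 0 0;0 0 0 0 0;0 0 0 0.02 0;0 0 0 0.05 0;0 0 0 0.05 0;0 0 0 0.05 0;0 0 0 0.0228 0;0 0 0 0 0;0 0 0 0 0",
)

```text
t: 36.4
ee_pos: [583.4, 249.4, 202.8]
orientation: [-0.181, -3.136, 0.0]
ft_force: [-0.8, -0.4, -0.9]
width: 29.7
```

play_rows(
  increments="0 -0.0058 -0.0415 0 -0.38;0 -0.0058 -0.0415 0 -0.38;0 -0.0058 -0.0415 0 -0.38;0 -0.0058 -0.0415 0 -0.38;0 -0.0058 -0.0415 0 -0.38;0 -0.0058 -0.0415 0 -0.38;0 -0.0058 -0.0415 0 -0.38;0 -0.0058 -0.0415 0 -0.38;0 -0.0058 -0.0415 0 -0.38;0 -0.0058 -0.0415 0 -0.38;0 0 0 0 0;0 0 0 0 0;0 0 0 0 0;0 0 0 0 0",
)

```text
t: 37.8
ee_pos: [525.6, -164.1, 202.4]
orientation: [-0.282, -3.128, -0.001]
ft_force: [-1.3, 0.3, -0.5]
width: 29.4
```

```bash
python3 -c "
from h import *
chute()"
```

```text
tcp [ 525.6 -164.1  202.4] w 29.4 jaw 79.7
held 15515 ((527.3494873046875, -162.8578338623047), (47.32441329956055, 150.3677215576172), 81.04882049560547) 209.14582725618666
wrist ctr 524.2 -122.5 z 134.5 size [170.1 152.3] long axis deg 79.6
wrist ctr 428.9 -105.6 z 137.3 size [50.1 17.7] long axis deg 79.8
```

play_rows(
  increments="0 0 -0.0052 -0.03 0;0 0 0 -0.02 0;0 0 0 -0.008 0;0 0 0 -0.004 0;0 0 0 0 0;0 0 0 0 0;1 0 0 0 0;1 0 0 0.005 0;1 0 0 0.02 0;1 0 0 0.04 0;1 0 0 0.04 0;1 0 0 0 0;1 0 0 0 0;1 0 0 0 0;1 0 0 0 0;1 0 0 0 0;1 0 0 0 0",
)

```text
t: 39.55
ee_pos: [525.4, -170.6, 245.3]
orientation: [-0.285, -3.127, -0.001]
ft_force: [0.5, 0.4, 0.6]
width: 88.2
```

play_rows(
  increments="0.8 0.001 0.043 -0.003 4.9;0.8 0.001 0.043 -0.003 4.9;0.8 0.001 0.043 -0.003 4.9;0.8 0.001 0.043 -0.003 4.9;0.8 0.001 0.043 -0.003 4.9;0.8 0.001 0.043 -0.003 4.9;0.8 0.001 0.043 -0.003 4.9;0.8 0.001 0.043 -0.003 4.9;0.8 0.001 0.043 -0.003 4.9;0.8 0.001 0.043 -0.003 4.9;0.8 0.0065 0.043 -0.015 0;0.8 0.0065 0.043 -0.015 0;0.8 0.0065 0.043 -0.015 0;0.8 0 0 0 0;0.8 0 0 0 0;0.8 0 0 0 0",
)

```text
t: 41.15
ee_pos: [555.1, 387.3, 171.1]
orientation: [1.037, -2.965, 0.001]
ft_force: [-0.3, -0.4, 0.3]
width: 70.3
```

```bash
python3 -c "
from h import *
save(tray(),'s4.png',(130,90,480,310),2.2); d=bars(((28,50),),ctr=(545,410)); P=cloud(d)
hs=cv2.cvtColor(d['img'],cv2.COLOR_RGB2HSV); b=((hs[...,0]>100)&(hs[...,0]<130)&(hs[...,1]>80)&(P[...,2]<15)&(np.hypot(P[...,0]-537,P[...,1]-429)<100)); print(cv2.minAreaRect(P[b][:,:2].astype(np.float32)))"
```

```text
wood in tray: px 2115 x [-86.  73.] y [-94.  43.] z [23. 59.]
rocker slope 0.002 z mean 134.9
tcp [555.4 387.1 171.6] w 70.1 jaw 128.5
28 ctr 556.1 388.6 z 39.3 size [68.8 26.6] long 38.4
28 ctr 636.1 391.8 z 39.6 size [41.6  8.3] long 81.5
((537.1646118164062, 431.2720031738281), (98.30611419677734, 98.64677429199219), 14.277263641357422)
```

View pics/s4.png

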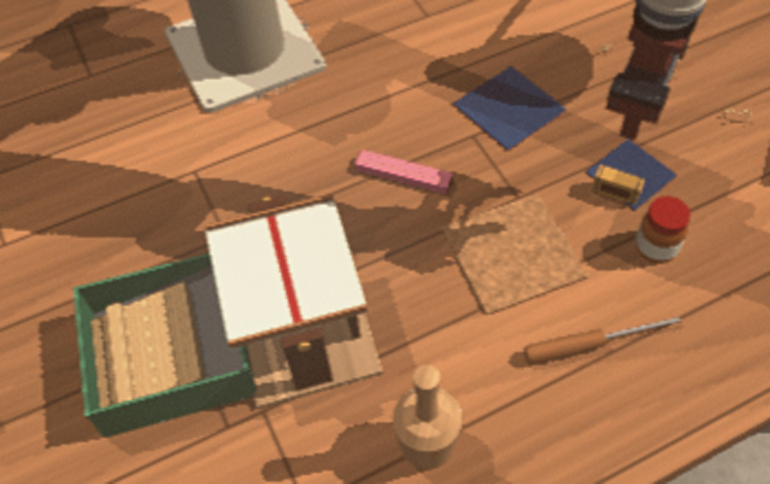

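All five blanks are side by side in the tray, crop (150,345), and the rocker is level. The weight at (618,182) is on the mat's edge, so I regrasp and recentre it.

play_rows(
  increments="0.8 0.0008 0.0014 -0.05 0;0.8 0 0 -0.05 0;0.8 0 0 -0.036 0;0.8 0 0 -0.02 0;0.8 0 0 0 0;0.8 0 0 0 0;0 0 0 0 0;0 0 0 0 0;0 0 0 0 0;0 0 0 0 0;0 0 0 0 0;0 0 0 0.02 0;0 0 0 0.01 0;0 0 0 0 0;0 0 0 0 0",
)

```text
t: 42.75
ee_pos: [555.7, 389.6, 44.8]
orientation: [1.038, -2.965, 0.0]
ft_force: [-1.0, 0.9, -4.8]
width: 25.7
```

play_rows(
  increments="0 -0.0063 0.0142 0 0;0 -0.0063 0.0142 0 0;0 -0.0063 0.0142 0 0;0 0 0 0 0;0 0 0 -0.015 0;0 0 0 -0.01 0;0 0 0 -0.004 0;0 0 0 0 0;0 0 0 0 0;0.8 0 0 0 0;0.8 0 0 0 0;0.8 0 0 0 0;0.8 0 0 0.03 0;0.8 0 0 0.05 0;0.8 0 0 0.05 0;0.8 0 0 0.03 0;0.8 0 0 0 0;0.8 0 0 0 0",
)

```text
t: 44.55
ee_pos: [537.1, 432.0, 175.9]
orientation: [-1.038, 2.965, -0.0]
ft_force: [0.1, 0.0, -0.1]
width: 70.2
```

```bash
python3 -c "
from h import *
tray(); d=bars(((10,60),),ctr=(537,431)); save(d,'w6.png')"
```

```text
wood in tray: px 2110 x [-86.  73.] y [-94.  43.] z [23. 59.]
rocker slope 0.001 z mean 134.9
tcp [536.5 431.5 174.5] w 70.2 jaw 128.6
10 ctr 539.1 436.2 z 39.3 size [69.8 26.3] long 38.7
10 ctr 637.9 381.3 z 41.6 size [11.1 43.4] long -77.0
```

View pics/w6.png

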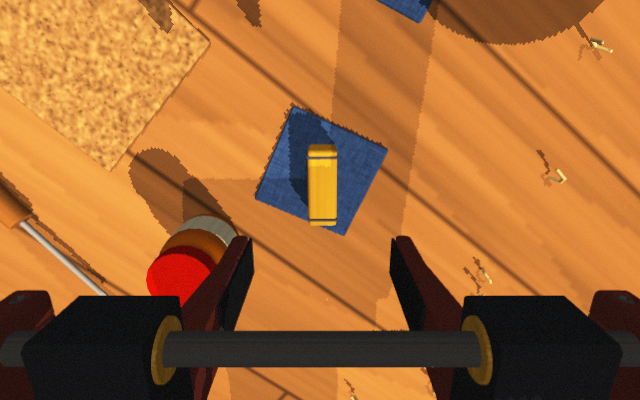

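The weight (322,185) rests near the mat's middle, about 5 mm off against the 30 mm allowed, and the gripper touches nothing. I'm handing in the job.

```bash
python3 -c "
from h import *
print(ctrl.close_job())"
```

```text
the job is handed in; nothing more can be done
None
```

The job is handed in at about 45 s of the 210 s allowed. All five blanks present (two bottom, two middle, one top) went over the rocker into the catch tray, and the weight is on the smaller blue mat. The hand-in reports no verdict.

- **Weight:** The grip slackened on the first carry and the weight fell on its side by the mat's edge. I regrasped it and set it within about 2 mm of the mat's middle. It was later knocked about 45 mm off centre, so I recentred it after the last blank.
- **Blanks:** Each was laid on the tray-side half of the rocker and slid into the tray. None was carried to the tray by hand.
- **Last checks:**
  - The blanks lie side by side at the tray's far wall.
  - The rocker is level, with a measured slope of 0.001.
  - The weight is about 2 mm and 5 mm from the mat's middle in world x and y. It still lies on its side, its centre at about 21 mm (limit 45 mm).
  - The gripper is clear of everything.
- **Bystanders:** The mallet, jar, gouge and pink bar looked unmoved in the pictures. I did not measure them precisely at the end.
- **Checks that disagreed:** With the arm over the rocker, the scene-camera slope reading was spurious (about -1.2). I used the wrist camera's bed height of 134.6 mm instead.

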